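# Load the small-end bush and index the press shuttle

### The job

Get the connecting rod ready for pressing in its small-end bush: of the four bronze bushes standing on the mat take the one with the 22 mm bore (second largest, the only one that fits the pilot pin closely) and, with the shuttle still pulled out clear of the press, stand it squarely over the pilot pin, down on the rod's small end, and let go of it. Then take the shuttle by its red bar and slide it along its rails towards the press until you feel the ball detent drop into the notch, which puts the bush right under the ram. Finish still holding the red bar, with the shuttle resting in the notch and the bush still seated; leave the other bushes and the rest of the bench as they are.

Things in the scene. Friction and masses are not known exactly. Their poses are not given: they have to be found in the camera images.
- bush22: Plain bronze small-end bush (a tube) standing upright on the dark mat: 22 mm bore, 28 mm outside diameter (the second largest); THE ONE TO USE, 30 mm long, 3 mm wall. Origin: centre of its lower end, z along its bore. Mass 30 to 70 g. The mat is 3 mm thick; the four bushes stand in a 2 by 2 pattern about 80 mm apart, any one in any place.
- bush14: Plain bronze small-end bush (a tube) standing upright on the dark mat: 14 mm bore, 20 mm outside diameter (the smallest), 30 mm long, 3 mm wall. Origin: centre of its lower end, z along its bore. Not to be moved.
- bush18: Plain bronze small-end bush (a tube) standing upright on the dark mat: 18 mm bore, 24 mm outside diameter, 30 mm long, 3 mm wall. Origin: centre of its lower end, z along its bore. Not to be moved.
- bush26: Plain bronze small-end bush (a tube) standing upright on the dark mat: 26 mm bore, 32 mm outside diameter (the largest), 30 mm long, 3 mm wall. Origin: centre of its lower end, z along its bore. Not to be moved.
- pilot (a point): Centre of the upper face of the rod's small-end eye, about 81 mm above the bench: the lower end of the seated bush rests here. A steel pilot pin stands up from this point: 20 mm diameter for 11 mm, then tapered, 18 mm high in all. The eye is 41 mm across. Rides on the shuttle. z up; y along the rails, outwards from the press to the red bar: the shuttle slides in along -y.
- ram (a point): Centre of the lower face of the raised press ram, 155 mm above the bench. In the notch the pilot stands plumb below it. The press head (76 mm wide, lower face 230 mm above the bench) reaches 43 mm out from the ram axis towards the loading side. Axes as pilot.
- handle (a point): Middle of the red bar on the outer end of the shuttle, 107 mm above the bench, 235 mm outwards from the pilot: a level round bar 16 mm in diameter, lying across the rails (along x of this point), 88 mm long, on two posts 72 mm apart; 44 mm free below it. Axes as pilot.
- shuttle: Aluminium plate 100 by 300 by 10 mm (top 55 mm above the bench) sliding level on two rails, with the clamped connecting rod (145 mm between centres, top 81 mm; clamp nut to 91 mm), pilot pin and red bar. About 2 kg, sliding friction about 2 N. At the start the pilot is 145 to 215 mm short of the ram; the rails allow 20 to 50 mm beyond it. Origin: on the bench, plumb below pilot.
- notch (a point): Mouth of the V notch (11 mm wide, 5.5 mm deep) in the +x edge of the shuttle plate, 50 mm above the bench. A spring ball in a fixed brass plunger rides on that edge and drops into the notch just as the pilot comes under the ram: over the last 5 mm or so the ball pulls the shuttle in by itself with up to 5 N, then moving on past the notch takes about 10 N. Axes as pilot.
- piston_a: Loose aluminium piston, 80 mm diameter, 70 mm high, standing crown down beyond the slide. Bystander.
- piston_b: A second such piston. Bystander.
- oil_filter: Loose blue oil filter can, 76 mm diameter, 80 mm high, standing beyond the slide. Bystander.
- spare_rod: Loose connecting rod lying flat near the robot, 26 mm thick, about 200 mm long. Origin at its small end. Bystander.
- hammer: Loose hammer lying near the robot, 260 mm long. Bystander.
There are look-alikes about, which are no part of the job. Leave any pink or turquoise look-alike of the bush22 alone.

How it is judged (in metres and radians):
On the way:
1. the 22 mm bush stands seated over the pilot pin, let go of, with the shuttle still out, its pilot more than 100 mm short of the ram (horizontal distance between bush22 and pilot below 0.0025 m and z of bush22 in the frame of pilot between -0.003 and 0.003 m and angle between bush22's own z axis and vertical below 0.1 rad and contact force between the fingers and bush22 below 0.1 N and horizontal distance between pilot and ram above 0.1 m), for 0.2 s.
At the end, for the whole second after the job is handed in: The 22 mm bush stands seated over the pilot (within 2.5 mm of its axis, within 3 mm of full depth, within 0.1 rad of upright), untouched by the fingers; the shuttle rests in the detent notch, the pilot within 2 mm of the ram axis; and the fingers still hold the shuttle (over 2 N of contact) (horizontal distance between bush22 and pilot below 0.0025 m and z of bush22 in the frame of pilot between -0.003 and 0.003 m and angle between bush22's own z axis and vertical below 0.1 rad and contact force between the fingers and bush22 below 0.1 N and horizontal distance between pilot and ram below 0.002 m and contact force between the fingers and shuttle above 2 N and linear speed of shuttle below 0.01 m/s and linear speed of bush22 below 0.02 m/s); the arm keeps its last pose, push and grip.
It fails at once if a wrong bush is moved more than 20 mm or tipped over (distance of any of bush14, bush18, bush26 from where it was at the start of the episode above 0.02 m or angle between any of bush14, bush18, bush26's own z axis and vertical above 0.5 rad).
It fails at once if a piston, the oil filter, the spare rod or the hammer is moved more than 30 mm (distance of any of piston_a, piston_b, oil_filter, spare_rod, hammer from where it was at the start of the episode above 0.03 m).
It also fails if it takes over 64 s, if anything falls off the work surface, if the arm or the gripper's body presses on something with over 40 N, if the wrist force passes 120 N, or if a joint passes its speed limit or range.

### The arm

A 7-joint arm with a two-finger parallel gripper is mounted at the origin on the work surface. World frame = base frame: x ahead of the robot, y to its left, z up, the work surface at z = 0. Lengths are in m, angles in degrees, forces in N, time in s.
With the tool pointing down it reaches from about 0.4 to 0.85 m from the base axis. Payload 4.5 kg.
Tool frame: the origin (TCP) lies on the centre line of the jaws, within the pads' length; the fingertips stand 8 mm ahead of it and the grasp point (between the pads) lies 11 mm behind it; z points along the fingers, y is the direction in which the jaws open and shut (so a half turn about z gives the same grasp; the last joint's range is limited). The gripper opens to 88 mm and grips with 3 to 60 N. Pads are 18 mm wide; open, the fingers measure 123 mm over their backs; the gripper's body (75 mm by 187 mm) begins 45 mm behind the grasp point.
Start: joints at [-61.834, 39.483, -11.15, 89.685, 9.013, 51.709, -12.324], TCP at [0.276, 0.561, 0.247] pointing down, gripper open.
Joint ranges: [-172.22, 172.22], [-26.19, 119.32], [-84.43, 86.54], [7.71, 146.69], [-57.33, 237.33], [2.42, 119.75], [-152.13, 152.13]. Speed limits (degrees/s): [147.25, 147.25, 180, 180, 180, 180, 180].

### API

Orientations are given as a 3x3 rotation matrix whose columns are the frame's x, y, z axes.
In Python, from station import manip, snapshot, workorder, finder gives the robot as it stands.
- The arm moves only by the tool arm_command, never from a script. Its argument "plan" is a list of rows, each a list of 7 numbers: the turn, a rotation vector about the tool's x, y, z in units of 8 degrees (1.0 is 8 degrees), then the shift along the tool's x, y, z in units of 25 mm (1.0 is 25 mm), then the opening, from -1 (shut) to 1 (fully open). In form: [[wx, wy, wz, tx, ty, tz, grip], ...]. A call has 1 to 5 rows; each row shifts and turns the commanded pose from where the row before left it, along the tool's axes as they then stand; what a row does not reach is not made up. A row lasts 1/10 s, in which the tool goes at most 50 mm and 8.59 degrees, less where a joint would pass 70% of its speed; a pose out of reach is approached as far as the arm can. A call with a number of a shift or a turn outside -1 to 1 is refused whole. A call with a gripper value outside its range is refused whole. The fingers move at their own pace and stop on an object; the grip force is fixed at half the most. Time passes only in rows, so rows that do not move let the fingers close. It gives the time, the measured TCP pose, the force and the opening at its end, in the units of the state.
- manip.get_state(): the state, without advancing time (a new reading comes with each control period).
- snapshot(name): name is "side" or "top"; returns a dict with "color" (420x560x3 uint8, red, green, blue), "z_map" (420x560 float32, m along the optical axis (not along the pixel's ray), 0 where there is no reading), "K" (3x3 intrinsics, pixels), "dist" ([k1, k2, p1, p2, k3] as OpenCV has them; the pictures are not rectified), "view" (4x4, takes a point from world to camera coordinates). Camera axes: x right, y up, looking along -z (the intrinsics and any distortion apply to the point x, -y, -z); pixel columns grow to the right and rows downward; lengths in m; the calibration is good to about 2 mm. A picture is of the moment at which its call begins.
- workorder.close_job(): hands the job in, once; it reports no verdict.
Trained networks look in a picture, given as the dict that the camera call returned (one of the last four; its "shot" number tells which), for a name from the list of things; names that differ only in an ending like _2 or _b are one class to them, and where a whole thing is asked for, a point or a joint stands for the part that bears it (a point fixed in the world has none). Each returns a list of dicts, best first, with "score" (0 to 1); they miss things now and then, are a little off and sometimes report something else, mostly with a low value. They report only what shows in the picture. A call takes as long as a camera call. They do not tell look-alikes from the thing itself.
- finder.cut_out(picture, name): "pixels" (420x560 bool, what is visible of it) and "rect" ([left, top, width, height] in pixels, round what is visible of it).
The state is a dict: "time_s": time; "q": joint angles; "dq": joint speeds; "effort": joint torques, N m; "tcp_pos": TCP position; "ee_rot": TCP orientation; "contact_force": force on the tool from outside, world axes, zero at the start; "ft_torque": the same for the moment, N m; "finger_gap": finger opening in m.
Only numpy, scipy, OpenCV 4.12 (cv2) and the standard library are available. Lean on these libraries where they do the work, as an engineer would, in place of code of your own. Each camera call takes 0.05 s, during which the arm holds its last target.

## Working session

There is one attempt and no reset: what is moved stays moved. The work goes in short steps, Python scripts to look and compute and a tool call to move; the robot and the scene stay as the last step left them, time stands still between calls to the robot, and variables do not carry over. Pictures are saved under pics/ and viewed, and the job is handed in when it is done.

Besides the shell and the picture viewer there is one more tool, called after "Emit:" by a JSON object that holds its "fn" and its "kwargs", one argument or row to a line. arm_command: Moves the arm, as the interface text tells. Its arguments: {"type":"object","properties":{"plan":{"type":"array","items":{"type":"array","items":{"type":"number","minimum":-1,"maximum":1}}}},"required":["plan"]}

```bash
ls; mkdir -p pics
cat > h.py <<'E'
import numpy as np, cv2, pickle
def save(n,img): cv2.imwrite('pics/'+n+'.png',cv2.cvtColor(np.ascontiguousarray(img),cv2.COLOR_RGB2BGR))
def px2w(s,uv,z):
    uv=np.array(uv,float).reshape(-1,1,2)
    n=cv2.undistortPoints(uv,np.array(s['K'],float),np.array(s['dist'],float)).reshape(-1,2)
    z=np.array(z,float).reshape(-1)
    P=np.c_[n[:,0]*z,-n[:,1]*z,-z,np.ones(len(n))]
    return (np.linalg.inv(s['view'])@P.T).T[:,:3]
def rayz(s,uv,h):
    a=px2w(s,uv,np.ones(len(np.reshape(uv,(-1,2)))));c=np.linalg.inv(s['view'])[:3,3]
    d=a-c; return c+d*((h-c[2])/d[:,2])[:,None]
def w2px(s,P):
    P=np.atleast_2d(P); c=(s['view']@np.c_[P,np.ones(len(P))].T).T[:,:3]
    c=c*[1,-1,-1]
    return cv2.projectPoints(c,np.zeros(3),np.zeros(3),np.array(s['K'],float),np.array(s['dist'],float))[0].reshape(-1,2)
def cloud(s):
    h,w=s['z_map'].shape; u,v=np.meshgrid(np.arange(w),np.arange(h))
    return px2w(s,np.c_[u.ravel(),v.ravel()],s['z_map'].ravel()).reshape(h,w,3)
E
cat > a.py <<'E'
from h import *
from station import manip,snapshot,finder
for n in('top','side'):
    s=snapshot(n); pickle.dump(s,open(n+'.pkl','wb')); save(n+'0',s['color'])
    print(n,np.linalg.inv(s['view'])[:3,3],s['K'][0][0])
    for k in ['bush22','bush14','bush18','bush26','pilot','handle','notch','shuttle']:
        for d in finder.cut_out(s,k)[:5]: 
            print(k,round(d['score'],2),d['rect'],end=' ')
            m=d['pixels']; C=cloud(s)[m&(s['z_map']>0)]
            print(np.round(np.median(C,0),3) if len(C) else '')
print(manip.get_state())
E
python3 a.py
```

```text
pics
top [0.46612231 0.07317634 1.32329152] 419.9927939494026
bush22 0.51 [192.6, 229.8, 10.8, 8.7] [0.493 0.315 0.03 ]
bush22 0.44 [168.8, 233.3, 2.5, 2.2] [0.494 0.405 0.013]
bush14 0.51 [192.6, 229.8, 10.8, 8.7] [0.493 0.315 0.03 ]
bush14 0.44 [168.8, 233.3, 2.5, 2.2] [0.494 0.405 0.013]
bush18 0.51 [192.6, 229.8, 10.8, 8.7] [0.493 0.315 0.03 ]
bush18 0.44 [168.8, 233.3, 2.5, 2.2] [0.494 0.405 0.013]
bush26 0.51 [192.6, 229.8, 10.8, 8.7] [0.493 0.315 0.03 ]
bush26 0.44 [168.8, 233.3, 2.5, 2.2] [0.494 0.405 0.013]
pilot 0.69 [236.7, 182.9, 100.3, 36.7] [0.583 0.032 0.056]
notch 0.63 [239.8, 181.9, 99.2, 39.6] [0.582 0.034 0.057]
notch 0.56 [168.0, 236.2, 8.1, 3.2] [0.494 0.396 0.024]
shuttle 0.97 [236.8, 185.7, 102.4, 39.2] [0.582 0.035 0.056]
side [0.53974375 1.06675802 0.8331232 ] 546.8928772722765
bush22 0.79 [303.7, 344.3, 10.1, 21.0] [0.494 0.403 0.022]
bush22 0.66 [358.3, 268.5, 9.0, 17.7] [0.369 0.189 0.018]
bush22 0.59 [262.1, 316.3, 10.0, 20.1] [0.573 0.334 0.021]
bush22 0.57 [257.1, 344.3, 20.7, 27.7] [0.57  0.411 0.019]
bush22 0.56 [298.8, 313.9, 19.6, 21.8] [0.495 0.325
[... 1347 characters left out ...]
89,  51.71074516, -12.32563665]), 'dq': array([-0.09504487, -0.00366831, -0.01673558, -0.10325173, -0.00360962,
        0.07436508, -0.02481705]), 'effort': array([-4.05604032e-05, -5.27468348e+01, -1.26715813e+00, -1.53745776e+01,
       -5.19550976e-02, -7.15683618e-04,  2.00839452e-05]), 'tcp_pos': array([0.27621255, 0.56066229, 0.24675731]), 'ee_rot': array([[-8.97029078e-01,  4.41971530e-01,  2.37814462e-05],
       [ 4.41971530e-01,  8.97029076e-01,  6.16304321e-05],
       [ 5.90624768e-06,  6.57950119e-05, -9.99999998e-01]]), 'contact_force': array([-0.3399056 ,  0.16557835,  0.52212317]), 'ft_torque': array([-0.00958266,  0.03051522,  0.0253692 ]), 'finger_gap': 0.08847771301068263}
```

Run:
```python
from h import *
t=pickle.load(open('top.pkl','rb'));s=pickle.load(open('side.pkl','rb'))
save('top_c',cv2.resize(t['color'][130:330,120:400],None,fx=2.8,fy=2.8,interpolation=cv2.INTER_CUBIC))
save('side_c',cv2.resize(s['color'][150:400,180:420],None,fx=2.4,fy=2.4,interpolation=cv2.INTER_CUBIC))
```

```text
(no output)
```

View pics/top0.png

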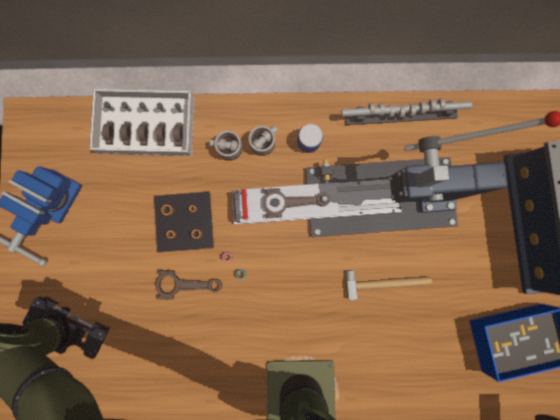

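View pics/side0.png

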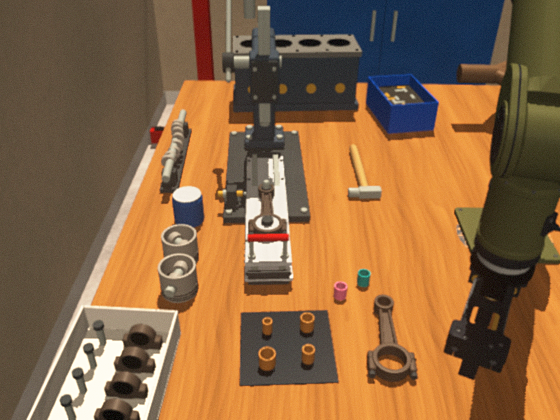

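```bash
ls pics
```

```text
side0.png
side_c.png
top0.png
top_c.png
```

View pics/top_c.png

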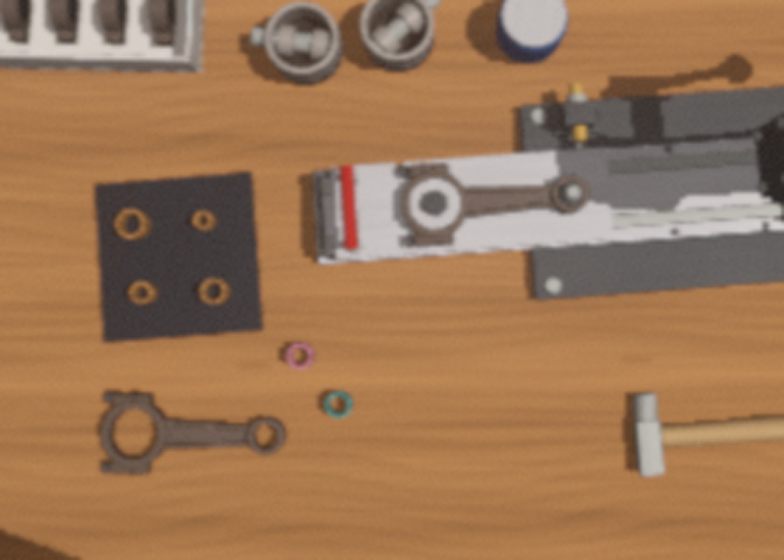

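View pics/side_c.png

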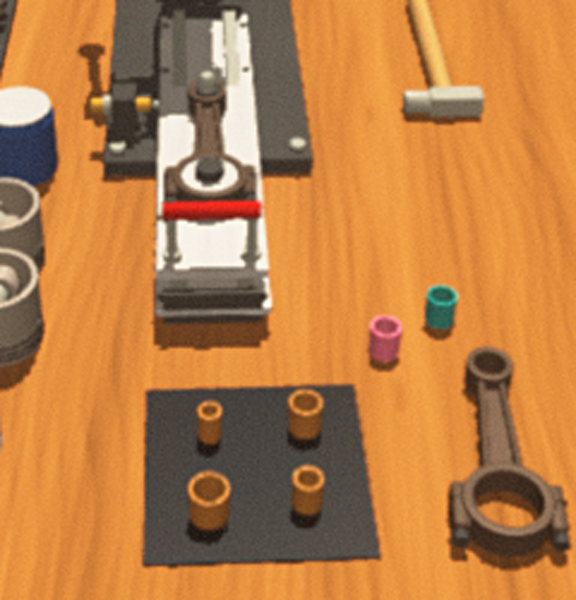

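Run:
```python
from h import *
for n in('top','side'):
    s=pickle.load(open(n+'.pkl','rb'));C=cloud(s)
    hsv=cv2.cvtColor(s['color'],cv2.COLOR_RGB2HSV)
    X=C[...,0];Y=C[...,1];Z=C[...,2]
    # mat plane & bushes
    m=(Z>0.015)&(Z<0.045)&(X>.44)&(X<.63)&(Y>.26)&(Y<.46)&(s['z_map']>0)
    k,l,st,ce=cv2.connectedComponentsWithStats(m.astype(np.uint8),connectivity=8)
    for i in range(1,k):
        if st[i,4]<6: continue
        P=C[l==i]; print(n,st[i],np.round(P.min(0),4),np.round(P.max(0),4),'ctr',np.round((P.min(0)+P.max(0))[:2]/2,4))
    mm=(abs(X-.535)<.02)&(abs(Y-.365)<.02); print('mat z',np.median(Z[mm]))
    red=((hsv[...,0]<6)|(hsv[...,0]>174))&(hsv[...,1]>150)&(Z>.08)&(Z<.13)&(Y<.4)
    P=C[red]; print('red',len(P),P.min(0),P.max(0),np.median(P,0))
```

```text
top [161 205  12  10  52] [0.5553 0.3918 0.0172] [0.5834 0.4236 0.0372] ctr [0.5694 0.4077]
top [189 205   7   7  28] [0.5635 0.319  0.0171] [0.5824 0.3367 0.0419] ctr [0.573  0.3278]
top [166 231   9   7  34] [0.4845 0.3843 0.0153] [0.503  0.4069 0.0363] ctr [0.4937 0.3956]
top [191 230  10   9  39] [0.4804 0.3028 0.0173] [0.505  0.3306 0.0381] ctr [0.4927 0.3167]
mat z 0.002634906573314777
red 92 [0.53490449 0.15480139 0.10737202] [0.61892441 0.16630311 0.12082799] [0.5767742  0.16054194 0.11356493]
side [300 313  15  16 176] [0.4811 0.302  0.015 ] [0.5087 0.333  0.0334] ctr [0.4949 0.3175]
side [262 317  11  14 116] [0.5636 0.3185 0.0151] [0.5833 0.34   0.0339] ctr [0.5735 0.3293]
side [302 345  13  16 156] [0.4832 0.3836 0.0151] [0.5059 0.4102 0.0332] ctr [0.4946 0.3969]
side [259 347  17  19 227] [0.5555 0.3922 0.015 ] [0.5853 0.4248 0.0346] ctr [0.5704 0.4085]
mat z 0.0009953539784950394
red 321 [ 0.53476379 -1.78248921  0.0803082 ] [1.03278555 0.17518476 0.11569928] [0.58532182 0.1655468  0.10989471]
```

Run:
```python
from h import *
from scipy.optimize import minimize
th=np.linspace(0,2*np.pi,40)
def sil(s,x,y,r,z0,z1,shape):
    P=np.array([[x+r*np.cos(a),y+r*np.sin(a),z] for z in(z0,z1) for a in th])
    h=cv2.convexHull(w2px(s,P).astype(np.float32))
    im=np.zeros(shape,np.uint8); cv2.fillConvexPoly(im,np.round((h+0.5)*64-32).astype(np.int32),255,lineType=cv2.LINE_AA,shift=6)
    return im/255.
G={'b26':(.570,.408,.016),'b14':(.5735,.3285,.010),'b18':(.4945,.3965,.012),'b22':(.4945,.317,.014)}
for n in('top','side'):
    s=pickle.load(open(n+'.pkl','rb'))
    c=s['color'].astype(float); rb=c[...,0]-c[...,2]
    for k,(x,y,r0) in G.items():
        u,v=w2px(s,[x,y,.018])[0].astype(int); sl=(slice(v-16,v+17),slice(u-16,u+17))
        m=(rb[sl]>35).astype(np.uint8)
        cn,_=cv2.findContours(m,cv2.RETR_EXTERNAL,cv2.CHAIN_APPROX_NONE)
        f=np.zeros_like(m); cc=max(cn,key=cv2.contourArea);cv2.drawContours(f,[cc],-1,1,-1)
        def cost(p):
            q=sil(s,p[0],p[1],p[2],.003,.033,rb.shape)[sl]; return np.abs(q-f).sum()
        best=min(((cost((x+dx*.0005,y+dy*.0005,r)),x+dx*.0005,y+dy*.0005,r) for dx in range(-8,9) for dy in range(-8,9) for r in (.01,.012,.014,.016)))
        print(n,k,f.sum(),np.round(best,4))
s=pickle.load(open('top.pkl','rb'))
save('pin_top',cv2.resize(s['color'][165:235,225:345],None,fx=6,fy=6,interpolation=cv2.INTER_NEAREST))
s=pickle.load(open('side.pkl','rb'))
save('pin_side',cv2.resize(s['color'][140:280,200:320],None,fx=4.2,fy=4.2,interpolation=cv2.INTER_NEAREST))
save('bush_side',cv2.resize(s['color'][300:385,230:345],None,fx=6,fy=6,interpolation=cv2.INTER_CUBIC))
```

```text
top b26 203 [2.679922e+02 5.740000e-01 4.065000e-01 1.000000e-02]
top b14 56 [9.6118 0.573  0.3285 0.01  ]
top b18 78 [10.1098  0.494   0.3965  0.012 ]
top b22 93 [11.3725  0.4945  0.3175  0.014 ]
side b26 392 [3.17137e+01 5.71000e-01 4.08000e-01 1.60000e-02]
side b14 182 [2.16235e+01 5.73500e-01 3.28500e-01 1.00000e-02]
side b18 266 [2.42275e+01 4.94500e-01 3.96000e-01 1.20000e-02]
side b22 494 [2.375725e+02 4.950000e-01 3.160000e-01 1.400000e-02]
```

View pics/pin_top.png

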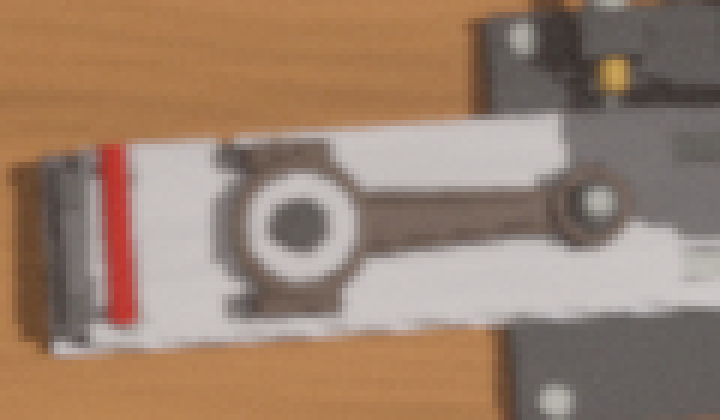

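View pics/pin_side.png

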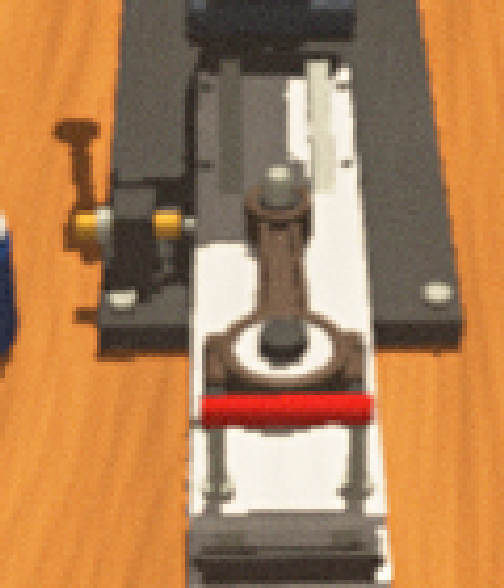

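View pics/bush_side.png

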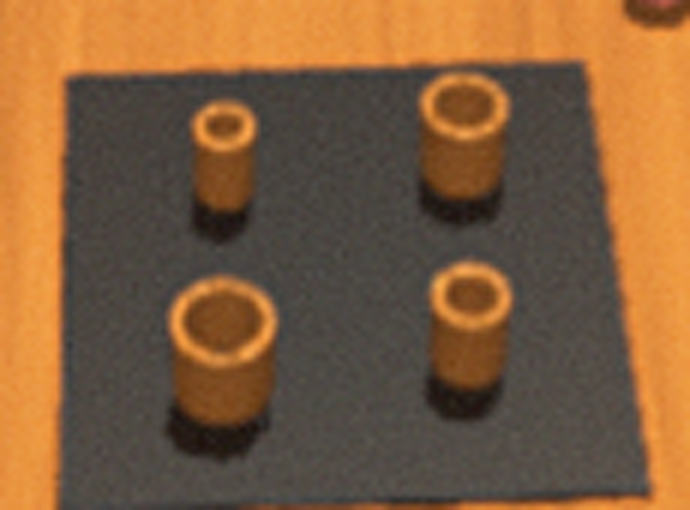

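Run:
```python
from h import *
t=pickle.load(open('top.pkl','rb'));s=pickle.load(open('side.pkl','rb'))
print('pin top',rayz(t,[[324.5,198.0]],.099))
# eye circle in top: crop centre approx
print('eye top',rayz(t,[[591/6-.5+225,203/6-.5+165]],.081))
f=lambda u,v:[u/4.2-.5+200,v/4.2-.5+140]
print('pin side',rayz(s,[f(280,170),f(280,205)],.099), rayz(s,[f(279,205)],.081))
# bar ends
g=lambda u,v:[u/6-.5+225,v/6-.5+165]
b=rayz(t,[g(113,146),g(125,323)],.111);print('bar top',b,b.mean(0),np.diff(b,axis=0))
b=rayz(s,[f(201,409),f(373,409)],.109);print('bar side',b,b.mean(0),np.diff(b,axis=0))
# plate edge dir from top
e=rayz(t,[g(20/1,0)],.055)
e1=rayz(t,[g(140,145),g(560,115)],.055);e2=rayz(t,[g(60,353),g(470,325)],.055)
for e in(e1,e2): d=np.diff(e,axis=0)[0];print('edge',e,np.degrees(np.arctan2(d[0],-d[1])))
# project hypothesised
C=cloud(t)
m=(C[...,2]>.085)&(C[...,2]<.105)&(abs(C[...,0]-.59)<.03)&(abs(C[...,1]+.075)<.03);print(C[m].mean(0),m.sum())
C=cloud(s)
m=(C[...,2]>.09)&(C[...,2]<.105)&(abs(C[...,0]-.59)<.03)&(abs(C[...,1]+.075)<.03);print(C[m].mean(0),m.sum(),C[m].min(0),C[m].max(0))
m=(C[...,2]>.2)&(abs(C[...,0]-.59)<.05)&(abs(C[...,1]+.25)<.1);print(C[m].min(0),C[m].max(0),np.sort(C[m][:,1])[-20:])
```

```text
pin top [[ 0.59085721 -0.07432274  0.099     ]]
eye top [[ 0.59176185 -0.07200495  0.081     ]]
pin side [[ 0.59027134 -0.07326416  0.099     ]
 [ 0.58880071 -0.03600376  0.099     ]] [[ 0.59059425 -0.06302536  0.081     ]]
bar top [[0.61995764 0.16239256 0.111     ]
 [0.53402177 0.1573676  0.111     ]] [0.57698971 0.15988008 0.111     ] [[-0.08593587 -0.00502496  0.        ]]
bar side [[0.62055981 0.1652603  0.109     ]
 [0.53405701 0.16283122 0.109     ]] [0.57730841 0.16404576 0.109     ] [[-0.0865028  -0.00242907  0.        ]]
edge [[ 0.62736718  0.1528227   0.055     ]
 [ 0.63949771 -0.06041679  0.055     ]] 3.255867865640459
edge [[ 0.52252746  0.19412386  0.055     ]
 [ 0.53353722 -0.01254887  0.055     ]] 3.0493468005728923
[ 0.59034782 -0.07200218  0.09450684] 41
[ 0.59108764 -0.06894193  0.09470986] 32 [ 0.58310593 -0.07890153  0.09015407] [ 0.60069215 -0.05953615  0.10012614]
[ 0.55900779 -0.34915382  0.20025182] [ 0.63971898 -0.21865258  0.46669436] [-0.22204874 -0.22203181 -0.22176334 -0.22169888 -0.22136431 -0.22129665
 -0.22119711 -0.2211181  -0.22107006 -0.22104388 -0.22083895 -0.22080341
 -0.22037637 -0.22014521 -0.21974673 -0.21963088 -0.21957382 -0.21886179
 -0.21873811 -0.21865258]
```

Emit:
{"fn": "arm_command", "kwargs": {
  "plan": [
    [0,0,1,0,0,0,0.2],
    [0,0,1,0,0,0,0.2],
    [0,0,1,0,0,0,0.2],
    [0,0,1,0,0,0,0.2],
    [0,0,1,0,0,0,0.2]
  ]
}}

```text
time_s: 1.4
tcp_pos: [0.2761, 0.5607, 0.2468]
ee_rot: [[-0.398, 0.917, -0.0], [0.917, 0.398, 0.0], [0.0, 0.0, -1.0]]
contact_force: [-0.4, 0.1, -0.2]
finger_gap: 0.0533
```

Emit:
{"fn": "arm_command", "kwargs": {
  "plan": [
    [0,0,1,0,0,0,0.2],
    [0,0,1,0,0,0,0.2],
    [0,0,0.56,0,0,0,0.2]
  ]
}}

```text
time_s: 1.7
tcp_pos: [0.2761, 0.5608, 0.2468]
ee_rot: [[-0.053, 0.999, 0.0], [0.999, 0.053, 0.0], [0.0, 0.0, -1.0]]
contact_force: [-0.2, 0.0, 0.5]
finger_gap: 0.053
```

```bash
cat > st.py <<'E'
from station import manip
import numpy as np,sys
s=manip.get_state();R=s['ee_rot'];p=s['tcp_pos']
print(s['time_s'],'p',np.round(p,4),'F',np.round(s['contact_force'],1),'gap',round(s['finger_gap'],4),'yaw_y',np.degrees(np.arctan2(R[1,1],R[0,1])).round(2),'z',R[:,2].round(4),'q',s['q'].round(0))
if len(sys.argv)>3:
    d=R.T@(np.array([float(a) for a in sys.argv[1:4]])-p); print('d tool units',(d/.025).round(2))
E
python3 st.py .4945 .317 .12
```

```text
1.7 p [0.2761 0.5608 0.2468] F [-0.2  0.   0.5] gap 0.053 yaw_y 3.04 z [ 1.e-04  1.e-04 -1.e+00] q [-72.  39.   7.  90.  -5.  51. -60.]
d tool units [-10.2    8.21   5.07]
```

Emit:
{"fn": "arm_command", "kwargs": {
  "plan": [
    [0,0,0,-0.93,0.75,0.2,0.2],
    [0,0,0,-0.93,0.75,0.2,0.2],
    [0,0,0,-0.93,0.75,0.2,0.2],
    [0,0,0,-0.93,0.75,0.2,0.2],
    [0,0,0,-0.93,0.75,0.2,0.2]
  ]
}}

```text
time_s: 2.2
tcp_pos: [0.3771, 0.4492, 0.2216]
ee_rot: [[-0.058, 0.998, 0.0], [0.998, 0.058, 0.0], [0.0, 0.0, -1.0]]
contact_force: [0.4, 1.2, -0.5]
finger_gap: 0.0529
```

Emit:
{"fn": "arm_command", "kwargs": {
  "plan": [
    [0,0,0,-0.93,0.75,0.4,0.2],
    [0,0,0,-0.93,0.75,0.4,0.2],
    [0,0,0,-0.93,0.75,0.4,0.2],
    [0,0,0,-0.93,0.75,0.4,0.2],
    [0,0,0,-0.93,0.75,0.4,0.2]
  ]
}}

```text
time_s: 2.7
tcp_pos: [0.4776, 0.3386, 0.1715]
ee_rot: [[-0.058, 0.998, 0.0], [0.998, 0.058, 0.001], [0.0, 0.0, -1.0]]
contact_force: [0.4, 0.1, 0.5]
finger_gap: 0.0529
```

Emit:
{"fn": "arm_command", "kwargs": {
  "plan": [
    [0,0,0,-0.9,0.7,0.5,0.2],
    [0,0,0,0,0,0.5,0.2],
    [0,0,0,0,0,0.5,0.2],
    [0,0,0,0,0,0,0.2],
    [0,0,0,0,0,0,0.2]
  ]
}}

```text
time_s: 3.2
tcp_pos: [0.4943, 0.3194, 0.1341]
ee_rot: [[-0.06, 0.998, -0.001], [0.998, 0.06, 0.001], [0.001, -0.001, -1.0]]
contact_force: [-0.5, 0.2, 0.2]
finger_gap: 0.0526
```

```bash
python3 st.py .4945 .317 .018
python3 - <<'E'
from h import *
from station import snapshot
for n in('top','side'):
    s=snapshot(n); pickle.dump(s,open(n+'1.pkl','wb'))
    u,v=w2px(s,[.4945,.317,.05])[0].astype(int)
    save(n+'1',cv2.resize(s['color'][v-60:v+50,u-60:u+60],None,fx=5,fy=5,interpolation=cv2.INTER_CUBIC))
E
```

```text
3.2 p [0.4943 0.3194 0.1341] F [-0.5  0.2  0.2] gap 0.0526 yaw_y 3.44 z [-1.e-03  7.e-04 -1.e+00] q [-38.  45.   2. 102.  -3.  33. -31.]
d tool units [-0.1   0.01  4.64]
```

View pics/side1.png

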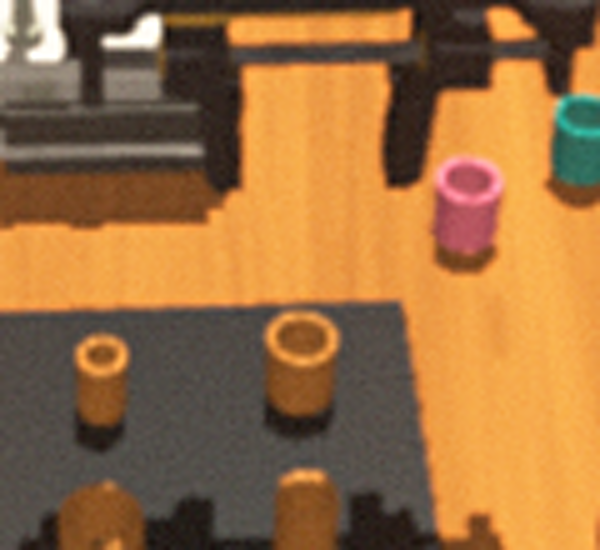

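Emit:
{"fn": "arm_command", "kwargs": {
  "plan": [
    [0,0,0,-0.1,0,0.9,0.2],
    [0,0,0,0,0,0.9,0.2],
    [0,0,0,0,0,0.9,0.2],
    [0,0,0,0,0,0.9,0.2],
    [0,0,0,0,0,0,0.2]
  ]
}}

```text
time_s: 3.8
tcp_pos: [0.494, 0.3152, 0.0424]
ee_rot: [[-0.059, 0.998, -0.003], [0.998, 0.058, -0.002], [-0.002, -0.004, -1.0]]
contact_force: [-0.4, -0.1, -1.0]
finger_gap: 0.0525
```

```bash
python3 st.py .4945 .317 .018
python3 - <<'E'
from h import *
from station import snapshot
for n in('top','side'):
    s=snapshot(n); pickle.dump(s,open(n+'1.pkl','wb'))
    u,v=w2px(s,[.4945,.317,.05])[0].astype(int)
    save(n+'2',cv2.resize(s['color'][v-60:v+50,u-60:u+60],None,fx=5,fy=5,interpolation=cv2.INTER_CUBIC))
E
```

```text
3.8 p [0.494  0.3152 0.0424] F [-0.4 -0.1 -1. ] gap 0.0525 yaw_y 3.35 z [-0.0034 -0.0019 -1.    ] q [-38.  54.   1. 104.  -3.  22. -31.]
d tool units [0.07 0.03 0.98]
```

View pics/side2.png

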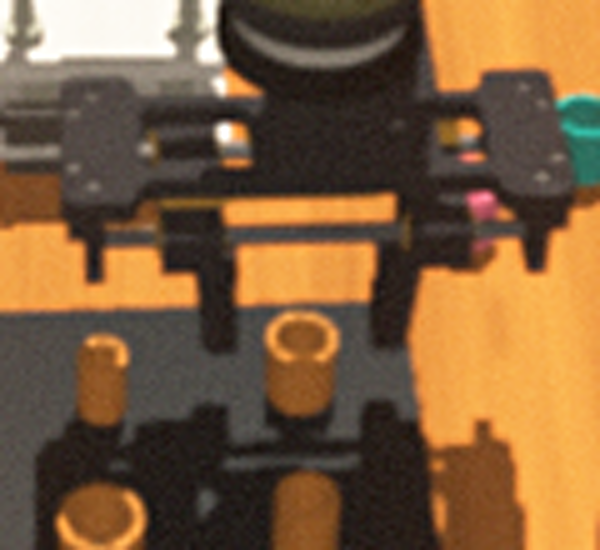

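Emit:
{"fn": "arm_command", "kwargs": {
  "plan": [
    [0,0,0,0.07,0,0.5,0.2],
    [0,0,0,0,0,0.48,0.2],
    [0,0,0,0,0,0,0.2],
    [0,0,0,0,0,0,-0.2],
    [0,0,0,0,0,0,-0.5]
  ]
}}

```text
time_s: 4.4
tcp_pos: [0.4958, 0.3172, 0.0199]
ee_rot: [[-0.057, 0.998, 0.0], [0.998, 0.057, 0.0], [0.0, 0.0, -1.0]]
contact_force: [-0.3, 0.2, 0.3]
finger_gap: 0.0393
```

Emit:
{"fn": "arm_command", "kwargs": {
  "plan": [
    [0,0,0,0,0,0,-1],
    [0,0,0,0,0,0,-1],
    [0,0,0,0,0,0,-1],
    [0,0,0,0,0,0,-1]
  ]
}}

```text
time_s: 4.8
tcp_pos: [0.4958, 0.3172, 0.02]
ee_rot: [[-0.057, 0.998, 0.0], [0.998, 0.057, 0.0], [0.0, 0.001, -1.0]]
contact_force: [0.8, -0.7, 2.8]
finger_gap: 0.0272
```

```bash
python3 st.py .4945 .317 .018
```

```text
4.8 p [0.4958 0.3172 0.02  ] F [ 0.8 -0.7  2.8] gap 0.0272 yaw_y 3.28 z [ 5.e-04  3.e-04 -1.e+00] q [-38.  56.   1. 104.  -3.  20. -31.]
d tool units [-0.   -0.05  0.08]
```

Emit:
{"fn": "arm_command", "kwargs": {
  "plan": [
    [0,0,0,0,0,-0.6,-1],
    [0,0,0,0,0,-1,-1],
    [0,0,0,0,0,-1,-1],
    [0,0,0,0,0,-1,-1],
    [0,0,0,0,0,-1,-1]
  ]
}}

```text
time_s: 5.3
tcp_pos: [0.4955, 0.317, 0.1367]
ee_rot: [[-0.057, 0.998, 0.0], [0.998, 0.057, 0.0], [0.0, 0.0, -1.0]]
contact_force: [0.1, 0.5, -0.0]
finger_gap: 0.0273
```

Emit:
{"fn": "arm_command", "kwargs": {
  "plan": [
    [0,0,0,0,0,-0.8,-1],
    [0,0,0,-0.5,0.2,0,-1],
    [0,0,0,0,0,0,-1],
    [0,0,0,0,0,0,-1],
    [0,0,0,0,0,0,-1]
  ]
}}

```text
time_s: 5.8
tcp_pos: [0.5006, 0.3046, 0.1537]
ee_rot: [[-0.057, 0.998, -0.002], [0.998, 0.057, -0.001], [-0.001, -0.002, -1.0]]
contact_force: [-1.5, 0.0, -0.5]
finger_gap: 0.0269
```

```bash
python3 st.py .5908 -.0735 .155
```

```text
5.8 p [0.5006 0.3046 0.1537] F [-1.5  0.  -0.5] gap 0.0269 yaw_y 3.29 z [-2.e-03 -9.e-04 -1.e+00] q [-37.  44.   2. 102.  -2.  35. -30.]
d tool units [-15.31   2.74  -0.05]
```

Emit:
{"fn": "arm_command", "kwargs": {
  "plan": [
    [0,0,0,-0.95,0.17,-0.05,-1],
    [0,0,0,-0.95,0.17,0,-1],
    [0,0,0,-0.95,0.17,0,-1],
    [0,0,0,-0.95,0.17,0,-1],
    [0,0,0,-0.95,0.17,0,-1]
  ]
}}

```text
time_s: 6.3
tcp_pos: [0.5289, 0.187, 0.1551]
ee_rot: [[-0.058, 0.998, -0.002], [0.998, 0.058, -0.0], [-0.0, -0.002, -1.0]]
contact_force: [-0.1, -0.6, 0.1]
finger_gap: 0.027
```

Emit:
{"fn": "arm_command", "kwargs": {
  "plan": [
    [0,0,0,-0.95,0.17,0,-1],
    [0,0,0,-0.95,0.17,0,-1],
    [0,0,0,-0.95,0.17,0,-1],
    [0,0,0,-0.95,0.17,0,-1],
    [0,0,0,-0.95,0.17,0,-1]
  ]
}}

```text
time_s: 6.8
tcp_pos: [0.557, 0.0697, 0.1551]
ee_rot: [[-0.058, 0.998, -0.002], [0.998, 0.058, 0.0], [0.0, -0.002, -1.0]]
contact_force: [-0.1, 0.3, -0.4]
finger_gap: 0.027
```

Emit:
{"fn": "arm_command", "kwargs": {
  "plan": [
    [0,0,0,-0.95,0.17,0,-1],
    [0,0,0,-0.95,0.17,0,-1],
    [0,0,0,-0.95,0.17,0,-1],
    [0,0,0,-0.95,0.17,0,-1],
    [0,0,0,-0.95,0.17,0,-1]
  ]
}}

```text
time_s: 7.3
tcp_pos: [0.5851, -0.0476, 0.155]
ee_rot: [[-0.058, 0.998, -0.002], [0.998, 0.058, 0.001], [0.001, -0.002, -1.0]]
contact_force: [-0.2, 0.6, 0.2]
finger_gap: 0.0274
```

Emit:
{"fn": "arm_command", "kwargs": {
  "plan": [
    [0,0,0,-0.5,0.1,0,-1],
    [0,0,0,-0.5,0.1,0,-1],
    [0,0,0,0,0,0,-1],
    [0,0,0,0,0,0,-1],
    [0,0,0,0,0,0,-1]
  ]
}}

```text
time_s: 7.8
tcp_pos: [0.5916, -0.07, 0.1559]
ee_rot: [[-0.06, 0.998, -0.0], [0.998, 0.06, 0.001], [0.001, -0.0, -1.0]]
contact_force: [0.5, -0.4, -0.7]
finger_gap: 0.0268
```

```bash
python3 st.py .5908 -.0735 .13
```

```text
7.8 p [ 0.5916 -0.07    0.1559] F [ 0.5 -0.4 -0.7] gap 0.0268 yaw_y 3.41 z [-4.0e-04  1.3e-03 -1.0e+00] q [  4.  44.  -4. 100.   4.  36.   2.]
d tool units [-0.14 -0.04  1.03]
```

Emit:
{"fn": "arm_command", "kwargs": {
  "plan": [
    [0,0,0,-0.12,-0.03,0.6,-1],
    [0,0,0,0,0,0.6,-1],
    [0,0,0,0,0,0,-1],
    [0,0,0,0,0,0,-1]
  ]
}}

```text
time_s: 8.2
tcp_pos: [0.5912, -0.0738, 0.1261]
ee_rot: [[-0.059, 0.998, -0.0], [0.998, 0.059, 0.001], [0.001, -0.0, -1.0]]
contact_force: [0.0, 0.4, -0.4]
finger_gap: 0.0267
```

```bash
python3 st.py .5908 -.0735 .12
python3 - <<'E'
from h import *
from station import snapshot
for n in('top','side'):
    s=snapshot(n); pickle.dump(s,open(n+'3.pkl','wb'))
    u,v=w2px(s,[.59,-.07,.1])[0].astype(int)
    save(n+'3',cv2.resize(s['color'][v-45:v+35,u-40:u+40],None,fx=7,fy=7,interpolation=cv2.INTER_CUBIC)); print(u,v)
E
```

```text
8.2 p [ 0.5912 -0.0738  0.1261] F [ 0.   0.4 -0.4] gap 0.0267 yaw_y 3.37 z [-3.e-04  6.e-04 -1.e+00] q [  5.  46.  -3. 101.   4.  33.   2.]
d tool units [ 0.01 -0.02  0.24]
323 198
266 180
```

View pics/side3.png

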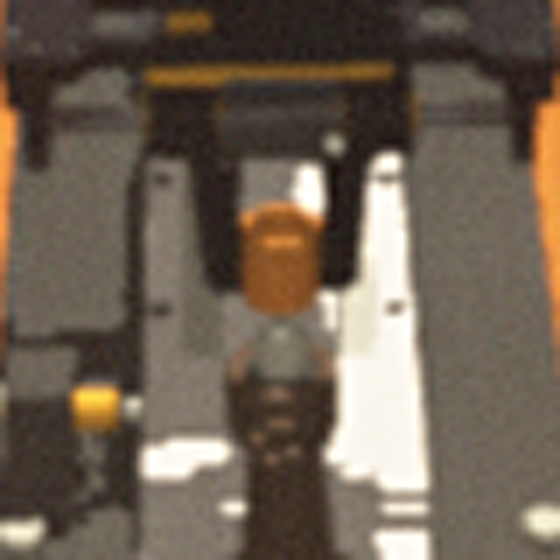

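View pics/top3.png

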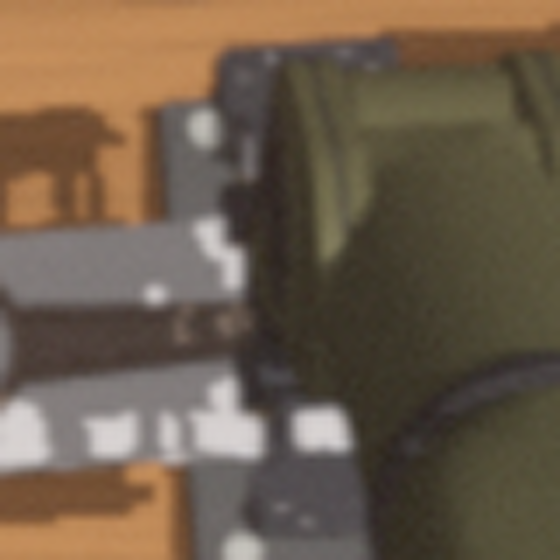

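Run:
```python
from h import *
th=np.linspace(0,2*np.pi,60)
def circ(x,y,z,r): return np.c_[x+r*np.cos(th),y+r*np.sin(th),np.full(60,z)]
def draw(s,img,o,f,P,col):
    q=(w2px(s,P)-o+.5)*f-.5
    cv2.polylines(img,[np.round(q*16).astype(np.int32)],False,col,1,cv2.LINE_AA,4)
s=pickle.load(open('side.pkl','rb'));f=9
out=[]
for k,(pk,o) in enumerate([('side.pkl',(240,150)),('side3.pkl',(240,150))]):
    s=pickle.load(open(pk,'rb'));c=s['color'][150:215,240:285]
    im=cv2.resize(c,None,fx=f,fy=f,interpolation=cv2.INTER_NEAREST).copy()
    if k==0:
        x,y=.5908,-.0735
        for z,r,cl in((.081,.0205,(0,255,0)),(.081,.01,(255,0,0)),(.092,.01,(255,0,0))): draw(s,im,o,f,circ(x,y,z,r),cl)
        draw(s,im,o,f,circ(x,y,.099,.007),(255,255,0))
    else:
        x,y=.5912,-.0738
        for z in(.109,.139): draw(s,im,o,f,circ(x,y,z,.014),(0,255,0))
    out.append(im)
save('ov',np.hstack(out));
```

```text
(no output)
```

View pics/ov.png

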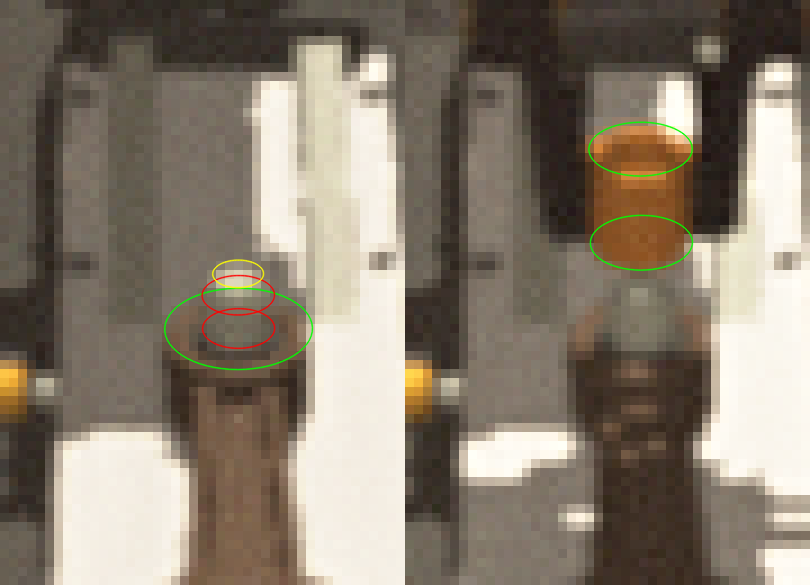

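Emit:
{"fn": "arm_command", "kwargs": {
  "plan": [
    [0,0,0,0,-0.02,0.3,-1],
    [0,0,0,0,0,0.2,-1],
    [0,0,0,0,0,0.1,-1],
    [0,0,0,0,0,0,-1]
  ]
}}

```text
time_s: 8.7
tcp_pos: [0.5906, -0.0746, 0.1105]
ee_rot: [[-0.058, 0.998, -0.0], [0.998, 0.058, 0.0], [0.0, -0.0, -1.0]]
contact_force: [-0.1, 0.1, -0.7]
finger_gap: 0.0269
```

```bash
python3 st.py .5908 -.0735 .098
```

```text
8.7 p [ 0.5906 -0.0746  0.1105] F [-0.1  0.1 -0.7] gap 0.0269 yaw_y 3.3 z [-5.e-04  4.e-04 -1.e+00] q [  5.  48.  -3. 101.   5.  31.   2.]
d tool units [0.04 0.01 0.5 ]
```

Emit:
{"fn": "arm_command", "kwargs": {
  "plan": [
    [0,0,0,0.03,0,0.1,-1],
    [0,0,0,0,0,0.1,-1],
    [0,0,0,0,0,0,-1]
  ]
}}

```text
time_s: 9.0
tcp_pos: [0.5909, -0.0736, 0.1057]
ee_rot: [[-0.058, 0.998, 0.0], [0.998, 0.058, 0.001], [0.001, 0.0, -1.0]]
contact_force: [0.7, 2.1, -1.0]
finger_gap: 0.027
```

```bash
python3 st.py .5908 -.0735 .098
```

```text
9.0 p [ 0.5909 -0.0736  0.1057] F [ 0.7  2.1 -1. ] gap 0.027 yaw_y 3.31 z [ 4.e-04  6.e-04 -1.e+00] q [  4.  48.  -3. 101.   5.  30.   2.]
d tool units [ 0.   -0.01  0.31]
```

Emit:
{"fn": "arm_command", "kwargs": {
  "plan": [
    [0,0,0,0.02,0,0.1,-1],
    [0,0,0,0,0,0.06,-1],
    [0,0,0,0,0,0,-1]
  ]
}}

```text
time_s: 9.3
tcp_pos: [0.5907, -0.0733, 0.1017]
ee_rot: [[-0.058, 0.998, 0.0], [0.998, 0.058, 0.0], [0.0, 0.0, -1.0]]
contact_force: [2.0, 0.9, -1.7]
finger_gap: 0.0268
```

```bash
python3 st.py .5908 -.0735 .098
```

```text
9.3 p [ 0.5907 -0.0733  0.1017] F [ 2.   0.9 -1.7] gap 0.0268 yaw_y 3.3 z [ 0.e+00  3.e-04 -1.e+00] q [  4.  49.  -3. 102.   5.  30.   2.]
d tool units [-0.01  0.    0.15]
```

Emit:
{"fn": "arm_command", "kwargs": {
  "plan": [
    [0,0,0,0,0.02,0.08,-1],
    [0,0,0,0,0,0.05,-1],
    [0,0,0,0,0,0,-1]
  ]
}}

```text
time_s: 9.6
tcp_pos: [0.5911, -0.0736, 0.0985]
ee_rot: [[-0.057, 0.998, -0.0], [0.998, 0.057, 0.0], [0.0, -0.0, -1.0]]
contact_force: [1.9, 1.1, -0.9]
finger_gap: 0.0269
```

```bash
python3 st.py .5908 -.0735 .098
```

```text
9.6 p [ 0.5911 -0.0736  0.0985] F [ 1.9  1.1 -0.9] gap 0.0269 yaw_y 3.29 z [-1.e-04  1.e-04 -1.e+00] q [  4.  49.  -3. 102.   5.  30.   2.]
d tool units [ 0.   -0.01  0.02]
```

Nearly down; one more small step until contact shows.

Emit:
{"fn": "arm_command", "kwargs": {
  "plan": [
    [0,0,0,0,0,0.04,-1],
    [0,0,0,0,0,0.02,-1],
    [0,0,0,0,0,0,-1]
  ]
}}

```text
time_s: 9.9
tcp_pos: [0.5912, -0.0736, 0.098]
ee_rot: [[-0.057, 0.998, 0.0], [0.998, 0.057, -0.0], [-0.0, 0.0, -1.0]]
contact_force: [-0.5, 1.0, 6.7]
finger_gap: 0.027
```

```bash
python3 st.py .5908 -.0735 .098
```

```text
9.9 p [ 0.5912 -0.0736  0.098 ] F [-0.5  1.   6.7] gap 0.027 yaw_y 3.29 z [ 3.e-04 -1.e-04 -1.e+00] q [  4.  49.  -3. 102.   5.  30.   2.]
d tool units [ 0.   -0.01  0.  ]
```

Emit:
{"fn": "arm_command", "kwargs": {
  "plan": [
    [0,0,0,0,0,-0.03,-1],
    [0,0,0,0,0,0,-0.35],
    [0,0,0,0,0,0,-0.2],
    [0,0,0,0,0,0,0],
    [0,0,0,0,0,0,0.2]
  ]
}}

```text
time_s: 10.4
tcp_pos: [0.591, -0.0737, 0.0978]
ee_rot: [[-0.057, 0.998, -0.0], [0.998, 0.057, -0.0], [-0.0, -0.0, -1.0]]
contact_force: [0.9, -0.6, 0.8]
finger_gap: 0.0491
```

Emit:
{"fn": "arm_command", "kwargs": {
  "plan": [
    [0,0,0,0,0,0,0.2],
    [0,0,0,0,0,-0.5,0.2],
    [0,0,0,0,0,-1,0.2],
    [0,0,0,0,0,-1,0.2],
    [0,0,0,0,0,-1,0.2]
  ]
}}

```text
time_s: 10.9
tcp_pos: [0.5911, -0.0736, 0.1872]
ee_rot: [[-0.057, 0.998, 0.0], [0.998, 0.057, 0.0], [-0.0, 0.0, -1.0]]
contact_force: [0.1, 0.8, 0.2]
finger_gap: 0.053
```

Emit:
{"fn": "arm_command", "kwargs": {
  "plan": [
    [0,0,0,1,0,0,0.2],
    [0,0,0,1,0,0,0.2],
    [0,0,0,1,0,0,0.2],
    [0,0,0,1,0,0,0.2],
    [0,0,0,1,0,0,0.2]
  ]
}}

```text
time_s: 11.4
tcp_pos: [0.584, 0.0522, 0.1865]
ee_rot: [[-0.057, 0.998, 0.001], [0.998, 0.057, 0.0], [0.0, 0.001, -1.0]]
contact_force: [0.2, 0.4, 0.4]
finger_gap: 0.053
```

Emit:
{"fn": "arm_command", "kwargs": {
  "plan": [
    [0,0,0,1,0,0,0.2],
    [0,0,0,1,0,0,0.2],
    [0,0,0,1,0,0,0.2],
    [0,0,0,1,0,0,0.2],
    [0,0,0,0.4,0,0,0.2]
  ]
}}

```text
time_s: 11.9
tcp_pos: [0.5773, 0.1646, 0.1864]
ee_rot: [[-0.061, 0.998, 0.001], [0.998, 0.061, 0.003], [0.002, 0.001, -1.0]]
contact_force: [-0.4, 0.7, -0.5]
finger_gap: 0.053
```

```bash
python3 st.py .5772 .1625 .165
python3 - <<'E'
from h import *
from station import snapshot
for n in('top','side'):
    s=snapshot(n); pickle.dump(s,open(n+'4.pkl','wb'))
    u,v=w2px(s,[.59,-.07,.1])[0].astype(int)
    save(n+'4',cv2.resize(s['color'][v-45:v+45,u-60:u+60],None,fx=6,fy=6,interpolation=cv2.INTER_CUBIC)); print(u,v)
E
```

```text
11.9 p [0.5773 0.1646 0.1864] F [-0.4  0.7 -0.5] gap 0.053 yaw_y 3.52 z [ 7.0e-04  2.5e-03 -1.0e+00] q [-20.  42.  -1.  98.   1.  40. -18.]
d tool units [-0.09 -0.01  0.85]
323 198
266 180
```

View pics/side4.png

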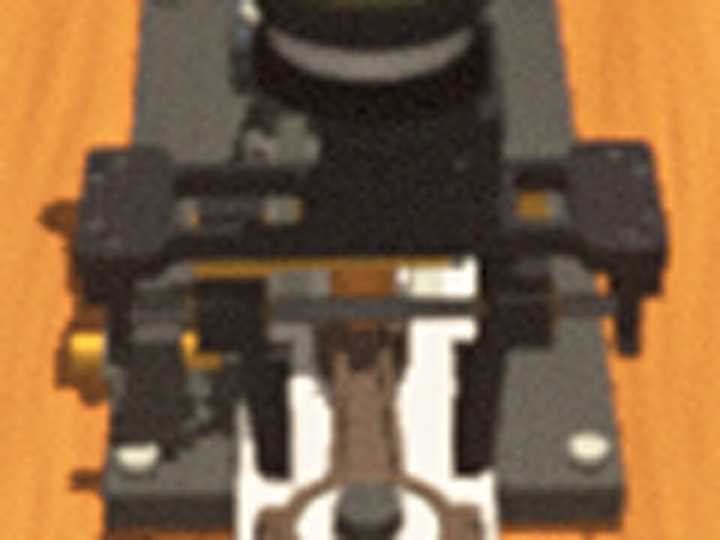

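View pics/top4.png

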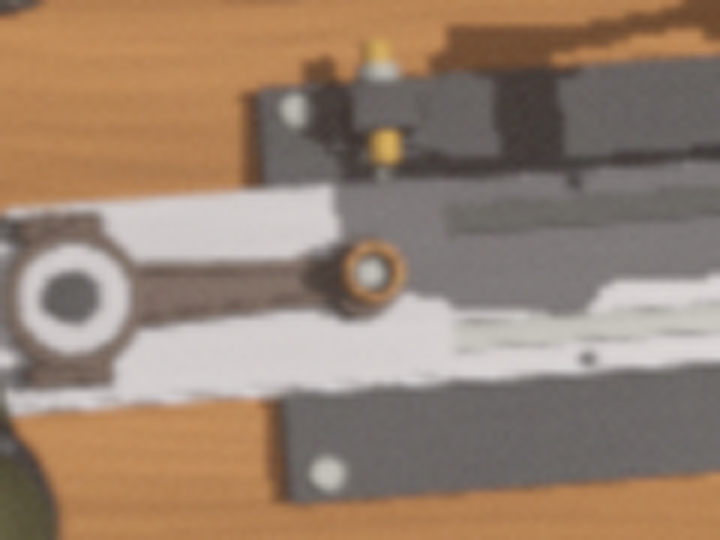

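Emit:
{"fn": "arm_command", "kwargs": {
  "plan": [
    [0,0,-1,0,0,0,0.2],
    [0,0,-1,0,0,0,0.2],
    [0,0,-1,0,0,0,0.2],
    [0,0,-1,0,0,0,0.2],
    [0,0,-1,0,0,0,0.2]
  ]
}}

```text
time_s: 12.5
tcp_pos: [0.5781, 0.1582, 0.1857]
ee_rot: [[-0.688, 0.726, 0.0], [0.726, 0.688, -0.002], [-0.002, -0.001, -1.0]]
contact_force: [0.3, -0.4, 0.7]
finger_gap: 0.0525
```

Emit:
{"fn": "arm_command", "kwargs": {
  "plan": [
    [0,0,-1,0,0,0,0.2],
    [0,0,-1,0,0,0,0.2],
    [0,0,-1,0,0,0,0.2],
    [0,0,-1,0,0,0,0.2],
    [0,0,-1,0,0,0,0.2]
  ]
}}

```text
time_s: 13.0
tcp_pos: [0.5781, 0.1581, 0.1856]
ee_rot: [[-0.993, 0.114, 0.0], [0.114, 0.993, -0.002], [-0.001, -0.002, -1.0]]
contact_force: [-1.0, 0.8, -0.3]
finger_gap: 0.0529
```

Emit:
{"fn": "arm_command", "kwargs": {
  "plan": [
    [0,0,-1,0,0,0,0.2],
    [0,0,-0.25,0,0,0,0.2],
    [0,0,0,0,0,0,0.2],
    [0,0,0,0,0,0,0.2]
  ]
}}

```text
time_s: 13.4
tcp_pos: [0.5778, 0.1601, 0.1855]
ee_rot: [[-0.999, -0.054, 0.0], [-0.054, 0.999, -0.001], [-0.0, -0.001, -1.0]]
contact_force: [-0.3, 0.4, -1.0]
finger_gap: 0.0528
```

```bash
python3 st.py .5772 .162 .098
```

```text
13.4 p [0.5778 0.1601 0.1855] F [-0.3  0.4 -1. ] gap 0.0528 yaw_y 93.1 z [ 2.e-04 -6.e-04 -1.e+00] q [ -5.  44. -27.  97.  26.  45.  49.]
d tool units [0.02 0.08 3.5 ]
```

Emit:
{"fn": "arm_command", "kwargs": {
  "plan": [
    [0,0,0,0,0.08,0.8,0.2],
    [0,0,0,0,0,0.9,0.2],
    [0,0,0,0,0,0.9,0.2],
    [0,0,0,0,0,0.8,0.2],
    [0,0,0,0,0,0,0.2]
  ]
}}

```text
time_s: 13.9
tcp_pos: [0.5759, 0.1621, 0.0982]
ee_rot: [[-0.998, -0.056, -0.004], [-0.056, 0.998, -0.003], [0.004, -0.002, -1.0]]
contact_force: [-0.1, -0.2, 0.5]
finger_gap: 0.0528
```

```bash
python3 st.py .5772 .162 .098
python3 - <<'E'
from h import *
from station import snapshot
for n in('top','side'):
    s=snapshot(n); pickle.dump(s,open(n+'5.pkl','wb'))
    u,v=w2px(s,[.58,.1,.1])[0].astype(int)
    save(n+'5',cv2.resize(s['color'][v-50:v+50,u-65:u+65],None,fx=5,fy=5,interpolation=cv2.INTER_CUBIC)); print(u,v)
E
```

```text
13.9 p [0.5759 0.1621 0.0982] F [-0.1 -0.2  0.5] gap 0.0528 yaw_y 93.23 z [-0.0044 -0.0026 -1.    ] q [ -7.  51. -23. 100.  31.  36.  45.]
d tool units [-0.05 -0.01  0.01]
265 202
267 221
```

View pics/side5.png

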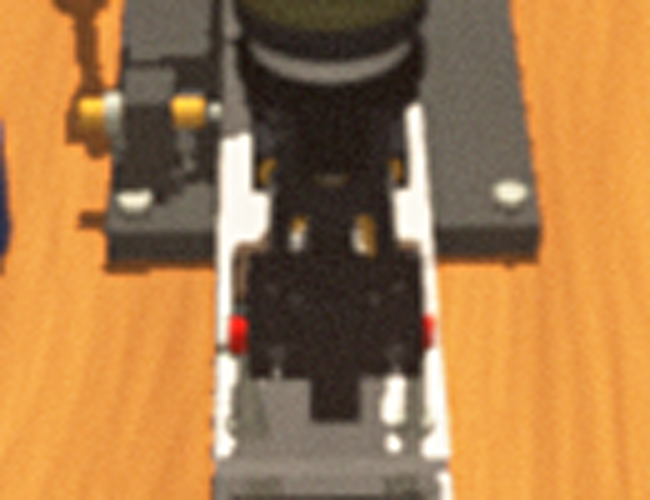

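View pics/top5.png

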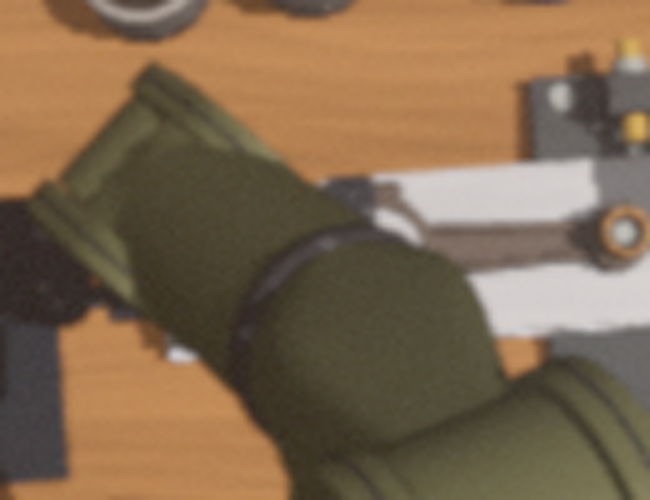

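Emit:
{"fn": "arm_command", "kwargs": {
  "plan": [
    [0,0,0,0,0,0,0],
    [0,0,0,0,0,0,-0.3],
    [0,0,0,0,0,0,-0.5],
    [0,0,0,0,0,0,-1],
    [0,0,0,0,0,0,-1]
  ]
}}

```text
time_s: 14.5
tcp_pos: [0.5779, 0.1614, 0.1008]
ee_rot: [[-0.998, -0.056, 0.0], [-0.056, 0.998, -0.002], [-0.0, -0.002, -1.0]]
contact_force: [-0.1, -0.0, 3.4]
finger_gap: 0.0152
```

Emit:
{"fn": "arm_command", "kwargs": {
  "plan": [
    [0,0,0,0,0,0,-1],
    [0,0,0,0,0,0,-1],
    [0,0,0,0,0,0,-1]
  ]
}}

```text
time_s: 14.8
tcp_pos: [0.5779, 0.1628, 0.1008]
ee_rot: [[-0.998, -0.057, 0.001], [-0.057, 0.998, -0.0], [-0.001, -0.0, -1.0]]
contact_force: [-1.2, -2.2, 4.7]
finger_gap: 0.0154
```

```bash
python3 st.py .5772 .162 .098
```

```text
14.8 p [0.5779 0.1628 0.1008] F [-1.2 -2.2  4.7] gap 0.0154 yaw_y 93.27 z [ 6.e-04 -3.e-04 -1.e+00] q [ -7.  50. -23. 100.  31.  36.  45.]
d tool units [ 0.03 -0.03  0.11]
```

Emit:
{"fn": "arm_command", "kwargs": {
  "plan": [
    [0,0,0,0,-0.1,0,-1],
    [0,0,0,0,-0.2,0,-1],
    [0,0,0,0,-0.3,0,-1],
    [0,0,0,0,-0.3,0,-1],
    [0,0,0,0,-0.3,0,-1]
  ]
}}

```text
time_s: 15.3
tcp_pos: [0.5793, 0.1379, 0.1008]
ee_rot: [[-0.998, -0.061, 0.001], [-0.061, 0.998, 0.008], [-0.002, 0.008, -1.0]]
contact_force: [0.2, 5.6, 2.3]
finger_gap: 0.0153
```

```bash
python3 st.py .5772 .162 .098;  python3 - <<'E'
from h import *
s=pickle.load(open('top.pkl','rb'));C=cloud(s)
m=(C[...,2]>.22)&(abs(C[...,0]-.6)<.08)&(C[...,1]>-.36)&(C[...,1]<-.1)
P=C[m];print(m.sum());
for lo,hi in((.22,.26),(.26,.3),(.3,.35),(.35,.5)):
    Q=P[(P[:,2]>=lo)&(P[:,2]<hi)]
    if len(Q):print(lo,len(Q),Q.min(0),Q.max(0),np.percentile(Q[:,1],[50,90,97]))
E
```

```text
15.3 p [0.5793 0.1379 0.1008] F [0.2 5.6 2.3] gap 0.0153 yaw_y 93.49 z [ 0.0015  0.0077 -1.    ] q [ -5.  50. -23. 101.  31.  35.  47.]
d tool units [0.03 0.97 0.12]
2439
0.22 88 [ 0.56316036 -0.29394169  0.23500428] [ 0.63171701 -0.22229636  0.25992802] [-0.22942934 -0.22634733 -0.22321657]
0.26 171 [ 0.56313418 -0.35814351  0.2602175 ] [ 0.63236553 -0.22379247  0.29998825] [-0.22978372 -0.22736249 -0.22676143]
0.3 705 [ 0.55972463 -0.35972515  0.30009083] [ 0.67991062 -0.22184074  0.3499983 ] [-0.29460922 -0.22855528 -0.22709983]
0.35 1475 [ 0.5642946  -0.35990607  0.35002885] [ 0.63971177 -0.23080823  0.4701793 ] [-0.27001222 -0.24757265 -0.24029705]
```

Emit:
{"fn": "arm_command", "kwargs": {
  "plan": [
    [0,0,0,0,-0.4,0,-1],
    [0,0,0,0,-0.4,0,-1],
    [0,0,0,0,-0.4,0,-1],
    [0,0,0,0,-0.4,0,-1],
    [0,0,0,0,-0.4,0,-1]
  ]
}}

```text
time_s: 15.8
tcp_pos: [0.5823, 0.0885, 0.1008]
ee_rot: [[-0.998, -0.061, 0.002], [-0.061, 0.998, 0.008], [-0.002, 0.008, -1.0]]
contact_force: [0.0, 7.9, 1.4]
finger_gap: 0.0153
```

```bash
python3 st.py .58 0 .1
```

```text
15.8 p [0.5823 0.0885 0.1008] F [0.  7.9 1.4] gap 0.0153 yaw_y 93.51 z [ 0.0017  0.0084 -1.    ] q [  1.  50. -24. 102.  32.  34.  51.]
d tool units [ 0.31 -3.53  0.  ]
```

Emit:
{"fn": "arm_command", "kwargs": {
  "plan": [
    [0,0,0,0,-0.4,0,-1],
    [0,0,0,0,-0.4,0,-1],
    [0,0,0,0,-0.4,0,-1],
    [0,0,0,0,-0.4,0,-1],
    [0,0,0,0,-0.4,0,-1]
  ]
}}

```text
time_s: 16.3
tcp_pos: [0.5852, 0.0385, 0.1008]
ee_rot: [[-0.998, -0.061, 0.002], [-0.061, 0.998, 0.008], [-0.002, 0.008, -1.0]]
contact_force: [-0.5, 8.0, 3.2]
finger_gap: 0.015
```

Emit:
{"fn": "arm_command", "kwargs": {
  "plan": [
    [0,0,0,0,-0.4,0,-1],
    [0,0,0,0,-0.3,0,-1],
    [0,0,0,0,-0.2,0,-1],
    [0,0,0,0,0,0,-1],
    [0,0,0,0,0,0,-1]
  ]
}}

```text
time_s: 16.8
tcp_pos: [0.5868, 0.0115, 0.1008]
ee_rot: [[-0.998, -0.058, 0.001], [-0.058, 0.998, 0.001], [-0.001, 0.001, -1.0]]
contact_force: [0.8, 1.1, 6.3]
finger_gap: 0.0146
```

```bash
python3 st.py .5895 -.032 .1
python3 - <<'E'
from h import *
from station import snapshot
for n in('top','side'):
    s=snapshot(n); pickle.dump(s,open(n+'6.pkl','wb'))
    u,v=w2px(s,[.6,-.15,.1])[0].astype(int)
    save(n+'6',cv2.resize(s['color'][v-50:v+70,u-65:u+65],None,fx=5,fy=5,interpolation=cv2.INTER_CUBIC)); print(u,v)
E
```

```text
16.8 p [0.5868 0.0115 0.1008] F [0.8 1.1 6.3] gap 0.0146 yaw_y 93.31 z [ 0.0013  0.0014 -1.    ] q [  8.  50. -24. 103.  33.  35.  57.]
d tool units [-0.01 -1.74  0.03]
350 194
263 163
```

View pics/side6.png

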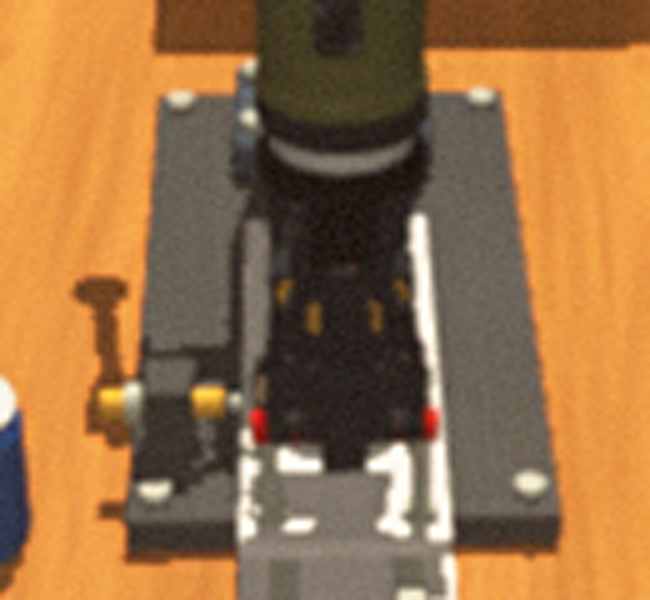

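View pics/top6.png

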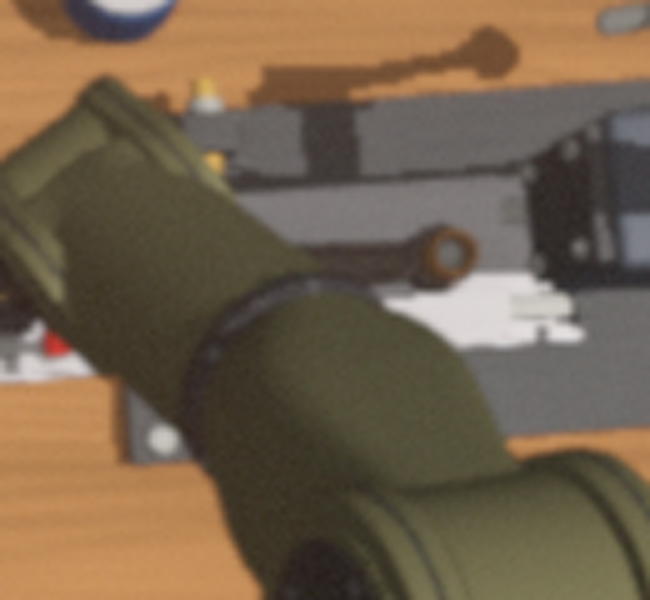

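Emit:
{"fn": "arm_command", "kwargs": {
  "plan": [
    [0,0,0,0,-0.25,0,-1],
    [0,0,0,0,-0.25,0,-1],
    [0,0,0,0,-0.25,0,-1],
    [0,0,0,0,-0.15,0,-1],
    [0,0,0,0,-0.1,0,-1]
  ]
}}

```text
time_s: 17.4
tcp_pos: [0.5883, -0.0124, 0.1008]
ee_rot: [[-0.998, -0.059, 0.001], [-0.059, 0.998, 0.003], [-0.002, 0.003, -1.0]]
contact_force: [-0.6, 4.1, 4.8]
finger_gap: 0.015
```

```bash
python3 st.py .5895 -.032 .1
```

```text
17.4 p [ 0.5883 -0.0124  0.1008] F [-0.6  4.1  4.8] gap 0.015 yaw_y 93.36 z [ 0.0015  0.003  -1.    ] q [ 11.  50. -25. 102.  33.  35.  59.]
d tool units [-0.   -0.78  0.03]
```

Emit:
{"fn": "arm_command", "kwargs": {
  "plan": [
    [0,0,0,0,-0.06,0,-1],
    [0,0,0,0,-0.06,0,-1]
  ]
}}

```text
time_s: 17.6
tcp_pos: [0.5884, -0.0156, 0.1008]
ee_rot: [[-0.998, -0.059, 0.001], [-0.059, 0.998, 0.003], [-0.002, 0.003, -1.0]]
contact_force: [0.3, 3.8, 5.5]
finger_gap: 0.015
```

Emit:
{"fn": "arm_command", "kwargs": {
  "plan": [
    [0,0,0,0,-0.06,0,-1],
    [0,0,0,0,-0.06,0,-1]
  ]
}}

```text
time_s: 17.8
tcp_pos: [0.5886, -0.0187, 0.1008]
ee_rot: [[-0.998, -0.059, 0.001], [-0.059, 0.998, 0.002], [-0.001, 0.002, -1.0]]
contact_force: [-0.4, 3.2, 5.7]
finger_gap: 0.015
```

Emit:
{"fn": "arm_command", "kwargs": {
  "plan": [
    [0,0,0,0,-0.05,0,-1],
    [0,0,0,0,-0.05,0,-1]
  ]
}}

```text
time_s: 18.0
tcp_pos: [0.5887, -0.0213, 0.1008]
ee_rot: [[-0.998, -0.059, 0.001], [-0.058, 0.998, 0.002], [-0.001, 0.002, -1.0]]
contact_force: [0.2, 3.5, 4.8]
finger_gap: 0.015
```

Emit:
{"fn": "arm_command", "kwargs": {
  "plan": [
    [0,0,0,0,-0.05,0,-1],
    [0,0,0,0,-0.05,0,-1]
  ]
}}

```text
time_s: 18.2
tcp_pos: [0.5889, -0.0237, 0.1008]
ee_rot: [[-0.998, -0.059, 0.001], [-0.059, 0.998, 0.002], [-0.002, 0.002, -1.0]]
contact_force: [0.2, 4.1, 5.7]
finger_gap: 0.015
```

Emit:
{"fn": "arm_command", "kwargs": {
  "plan": [
    [0,0,0,0,-0.05,0,-1],
    [0,0,0,0,-0.05,0,-1]
  ]
}}

```text
time_s: 18.4
tcp_pos: [0.5891, -0.0262, 0.1008]
ee_rot: [[-0.998, -0.059, 0.001], [-0.059, 0.998, 0.002], [-0.002, 0.002, -1.0]]
contact_force: [0.3, 3.5, 5.2]
finger_gap: 0.015
```

Emit:
{"fn": "arm_command", "kwargs": {
  "plan": [
    [0,0,0,0,-0.05,0,-1]
  ]
}}

```text
time_s: 18.5
tcp_pos: [0.5891, -0.0275, 0.1008]
ee_rot: [[-0.998, -0.058, 0.001], [-0.058, 0.998, 0.002], [-0.002, 0.002, -1.0]]
contact_force: [0.5, 4.2, 6.2]
finger_gap: 0.0151
```

Emit:
{"fn": "arm_command", "kwargs": {
  "plan": [
    [0,0,0,0,-0.05,0,-1]
  ]
}}

```text
time_s: 18.6
tcp_pos: [0.5892, -0.0287, 0.1008]
ee_rot: [[-0.998, -0.059, 0.001], [-0.059, 0.998, 0.002], [-0.002, 0.002, -1.0]]
contact_force: [0.6, 2.9, 4.8]
finger_gap: 0.0149
```

Emit:
{"fn": "arm_command", "kwargs": {
  "plan": [
    [0,0,0,0,-0.05,0,-1]
  ]
}}

```text
time_s: 18.7
tcp_pos: [0.5893, -0.03, 0.1008]
ee_rot: [[-0.998, -0.058, 0.001], [-0.058, 0.998, 0.002], [-0.002, 0.002, -1.0]]
contact_force: [0.5, 3.8, 4.3]
finger_gap: 0.0151
```

Emit:
{"fn": "arm_command", "kwargs": {
  "plan": [
    [0,0,0,0,-0.05,0,-1]
  ]
}}

```text
time_s: 18.8
tcp_pos: [0.5894, -0.0312, 0.1008]
ee_rot: [[-0.998, -0.058, 0.001], [-0.058, 0.998, 0.002], [-0.002, 0.002, -1.0]]
contact_force: [-0.5, 3.6, 5.0]
finger_gap: 0.0145
```

Emit:
{"fn": "arm_command", "kwargs": {
  "plan": [
    [0,0,0,0,-0.05,0,-1]
  ]
}}

```text
time_s: 18.9
tcp_pos: [0.5894, -0.0329, 0.1008]
ee_rot: [[-0.998, -0.058, 0.001], [-0.058, 0.998, 0.002], [-0.001, 0.001, -1.0]]
contact_force: [1.2, 1.8, 5.7]
finger_gap: 0.0149
```

Emit:
{"fn": "arm_command", "kwargs": {
  "plan": [
    [0,0,0,0,-0.05,0,-1]
  ]
}}

```text
time_s: 19.0
tcp_pos: [0.5896, -0.0348, 0.1008]
ee_rot: [[-0.998, -0.058, 0.001], [-0.058, 0.998, 0.001], [-0.001, 0.001, -1.0]]
contact_force: [0.3, 0.5, 5.9]
finger_gap: 0.0152
```

Emit:
{"fn": "arm_command", "kwargs": {
  "plan": [
    [0,0,0,0,-0.05,0,-1]
  ]
}}

```text
time_s: 19.1
tcp_pos: [0.5897, -0.0375, 0.1008]
ee_rot: [[-0.998, -0.057, 0.001], [-0.057, 0.998, -0.001], [-0.001, -0.001, -1.0]]
contact_force: [0.4, -2.3, 4.8]
finger_gap: 0.015
```

Emit:
{"fn": "arm_command", "kwargs": {
  "plan": [
    [0,0,0,0,-0.05,0,-1]
  ]
}}

```text
time_s: 19.2
tcp_pos: [0.5898, -0.0389, 0.1008]
ee_rot: [[-0.998, -0.057, 0.001], [-0.057, 0.998, -0.001], [-0.001, -0.001, -1.0]]
contact_force: [0.5, -0.2, 4.3]
finger_gap: 0.0149
```

Emit:
{"fn": "arm_command", "kwargs": {
  "plan": [
    [0,0,0,0,-0.02,0,-1]
  ]
}}

```text
time_s: 19.3
tcp_pos: [0.5898, -0.0389, 0.1008]
ee_rot: [[-0.998, -0.057, 0.001], [-0.057, 0.998, -0.0], [-0.001, -0.001, -1.0]]
contact_force: [0.7, 0.0, 5.6]
finger_gap: 0.0152
```

Emit:
{"fn": "arm_command", "kwargs": {
  "plan": [
    [0,0,0,0,0,0,-1],
    [0,0,0,0,0,0,-1]
  ]
}}

```text
time_s: 19.5
tcp_pos: [0.5898, -0.0389, 0.1008]
ee_rot: [[-0.998, -0.057, 0.001], [-0.057, 0.998, -0.001], [-0.001, -0.001, -1.0]]
contact_force: [0.7, -0.2, 6.3]
finger_gap: 0.0149
```

Emit:
{"fn": "arm_command", "kwargs": {
  "plan": [
    [0,0,0,0,-0.03,0,-1],
    [0,0,0,0,0,0,-1]
  ]
}}

```text
time_s: 19.7
tcp_pos: [0.5898, -0.0389, 0.1008]
ee_rot: [[-0.998, -0.058, 0.001], [-0.058, 0.998, 0.0], [-0.001, 0.0, -1.0]]
contact_force: [-0.2, 1.6, 5.2]
finger_gap: 0.0151
```

```bash
python3 st.py .5895 -.032 .1;for i in 1 2; do python3 - <<'E'
from h import *
from station import snapshot,manip
for n in('top','side'):
    s=snapshot(n); pickle.dump(s,open(n+'7.pkl','wb'))
    print(manip.get_state()['contact_force'])
    u,v=w2px(s,[.6,-.2,.1])[0].astype(int)
    save(n+'7',cv2.resize(s['color'][v-50:v+70,u-65:u+65],None,fx=5,fy=5,interpolation=cv2.INTER_CUBIC)); print(u,v)
E
done
```

```text
19.7 p [ 0.5898 -0.0389  0.1008] F [-0.2  1.6  5.2] gap 0.0151 yaw_y 93.3 z [ 1.4e-03  4.0e-04 -1.0e+00] q [ 13.  50. -25. 102.  34.  36.  62.]
d tool units [-0.    0.27  0.03]
[0.77825301 1.13185058 5.15739364]
367 194
[0.20055389 1.8780789  4.27135243]
264 153
[ 0.66828108 -0.30271413  5.62382096]
367 194
[0.63718563 0.64489471 5.93470117]
264 153
```

View pics/side7.png

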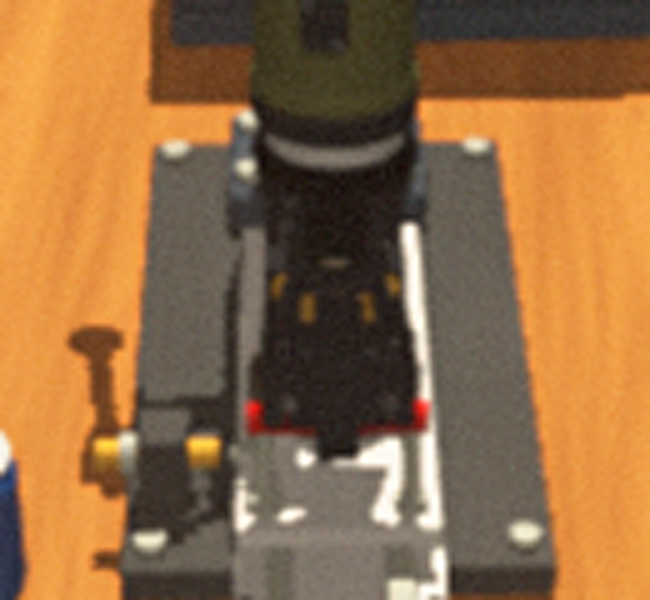

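View pics/top7.png

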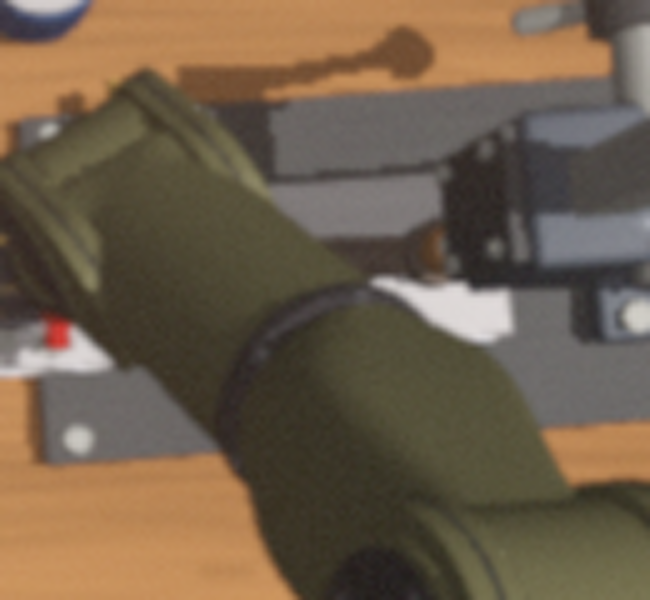

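```bash
python3 - <<'E'
from h import *
for n in('top4','top6','top7'):
    s=pickle.load(open(n+'.pkl','rb'));C=cloud(s);c=s['color'].astype(float);rb=c[...,0]-c[...,2]
    y0={'top4':-.0735,'top6':-.225,'top7':-.275}[n]
    m=(rb>40)&(abs(C[...,1]-y0)<.03)&(abs(C[...,0]-.597)<.03)&(C[...,2]>.08)&(C[...,2]<.14)
    P=C[m];print(n,m.sum(),P.min(0).round(4),P.max(0).round(4),np.percentile(P[:,2],[10,50,90]).round(4))
E
python3 st.py
```

```text
top4 54 [ 0.5772 -0.0898  0.0801] [ 0.6077 -0.06    0.1147] [0.0868 0.1077 0.1128]
top6 31 [ 0.5863 -0.2334  0.0912] [ 0.6114 -0.2081  0.1144] [0.0986 0.1075 0.1128]
top7 15 [ 0.5946 -0.2625  0.091 ] [ 0.6105 -0.2577  0.1155] [0.0946 0.108  0.1126]
19.9 p [ 0.5898 -0.0389  0.1008] F [0.6 0.6 5.9] gap 0.0148 yaw_y 93.3 z [ 1.4e-03  3.0e-04 -1.0e+00] q [ 13.  50. -25. 102.  34.  36.  62.]
```

Emit:
{"fn": "arm_command", "kwargs": {
  "plan": [
    [0,0,0,0,0,0,-1],
    [0,0,0,0,0,0,-1],
    [0,0,0,0,0,0,-1]
  ]
}}

```text
time_s: 20.2
tcp_pos: [0.5898, -0.0389, 0.1008]
ee_rot: [[-0.998, -0.057, 0.001], [-0.057, 0.998, 0.0], [-0.001, 0.0, -1.0]]
contact_force: [0.2, 2.0, 4.8]
finger_gap: 0.0151
```

```bash
python3 st.py; python3 -c "
from station import workorder
print(workorder.close_job())"
```

```text
20.2 p [ 0.5898 -0.0389  0.1008] F [0.2 2.  4.8] gap 0.0151 yaw_y 93.3 z [ 1.4e-03  2.0e-04 -1.0e+00] q [ 13.  50. -25. 102.  34.  36.  62.]
the job is handed in; nothing more can be done
None
```

The 22 mm bush is seated on the pilot pin, and the shuttle is in the detent notch with the gripper still closed on the red bar. I handed the job in at 20.2 s; it reported no verdict.

- **Bush:** I took the bush at side-view pixel (307, 320), whose size fitted the second largest; the jaws closed to 27 mm on it. I lowered it over the pin, with the shuttle fully out, until it pressed on the eye at about 7 N, then let go. The next top picture shows it around the pin, and the last one still puts its rim at about 112 mm, which is full depth.
- **Shuttle:** I slid it in about 202 mm. The pushing force fell from about 3.7 N to −2.3 N over the last few millimetres as the ball pulled it in. After that the measured position stayed put while I commanded a little over 1 mm more and the force settled between about 0 and 2 N.
- **Not confirmed:** The arm and press head hide the ram, so I could not measure the ram alignment directly. My estimate of the ram axis from the press head front is 2 to 9 mm short of where the pilot ended up, about the scatter of that measurement. I went by the feel of the detent.
- **Bystanders:** I felt no contact with the other bushes or loose items, but I took no final picture of them.

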